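# Close the biscuit tin, then take off the outer cover and hold it

### The arm

A 7-joint arm with a two-finger parallel gripper is mounted at the origin on the work surface. World frame = base frame: x ahead of the robot, y to its left, z up, the work surface at z = 0. Lengths are in m, angles in rad, forces in N, time in s.
With the tool pointing down it reaches from about 0.4 to 0.85 m from the base axis. Payload 6.9 kg.
Tool frame: the origin (TCP) lies at the very end of the fingers, on their centre line; the grasp point (between the pads) lies 19 mm behind it; z points along the fingers, y is the line along which they close (so a half turn about z gives the same grasp; the last joint's range is limited). The gripper opens to 85 mm and grips with 20 to 120 N. Pads are 22 mm wide; open, the fingers measure 114 mm over their backs; the gripper's body (76 mm by 85 mm) begins 54 mm behind the grasp point. The pads swing forward as they close: fully open they stand 13 mm farther back than shut.
Start: joints at [1.302, 0.507, -0.238, 1.5, 0.126, 1.149, -0.155], TCP at [0.228, -0.582, 0.231] pointing down, gripper open.
Joint ranges: [-3.08, 3.08], [-0.24, 2.05], [-1.43, 1.35], [0, 2.5], [-1.52, 4.66], [0.17, 1.96], [-2.89, 2.89]. Speed limits (rad/s): [2.39, 2.39, 3.14, 3.14, 3.14, 3.14, 3.14].

### API

Orientations are given as a rotation vector (axis times angle).
In Python, from rig import telemetry, snapshot, manip, look_for, pinpoint gives the robot as it stands.
- The arm moves only by the tool apply_moves, never from a script. Its argument "commands" is a list of rows, each a list of 2 entries, a list of its own where there are three numbers: the shift along the tool's x, y, z as a fraction of full scale, then the turn, a rotation vector about the tool's x, y, z as a fraction of full scale. In form: [[[x, y, z], [rx, ry, rz]], ...]. A call has 1 to 20 rows; each row is the pose to reach, as a shift and turn from the pose commanded when the call began, along the tool's axes at that moment, turning the shorter way round; what a row does not reach only later rows make up. Full scale, the value 1, is 0.25 m for a shift and pi rad for a turn. A row lasts 1/12 s, in which the tool goes at most 41.7 mm and 7.16 degrees, less where a joint would pass 70% of its speed; a pose out of reach is approached as far as the arm can. A call with a number of a shift or a turn outside -1 to 1 is refused whole. A call with a gripper value outside its range is refused whole. "hand" is the opening, from 0 (shut) to 1 (fully open), set as the call begins (left out, the last holds). The fingers move at their own pace and stop on an object; the grip force is fixed at half the most. Time passes only in rows, so rows that repeat a pose let the fingers close. It gives the time, the measured TCP pose, the force, the opening and the grip force at its end, in the units of the state.
- telemetry.state(): the state, without advancing time (a new reading comes with each control period).
- snapshot(name): name is "scene" or "top" or "wrist"; returns a dict with "color" (400x640x3 uint8, red, green, blue), "range_z" (400x640 float32, m along the optical axis (not along the pixel's ray), 0 where there is no reading), "vfov" (degrees; the focal length in pixels is half the picture's height over the tangent of half this angle, whatever the lens; pixels are square), "cx", "cy" (the principal point, pixels), "R" (3x3) and "t" (3): a world point X has camera coordinates R X + t; the wrist camera has in their place "hand_eye" (4x4, takes a point from camera to tool coordinates, whose origin is the TCP and whose axes are the flange's). Camera axes: x right, y down, z forward; pixel columns grow to the right and rows downward; lengths in m; the calibration is good to about 2 mm. The wrist camera is an equidistant fisheye: a pixel r from the principal point sees the ray r / f radians off the axis. A picture is of the moment at which its call begins: read the wrist's pose just before it.
- manip.hand_in(): hands the job in; it is judged then, once.
Trained networks look in the newest picture that a camera, given by its name, has taken for a name from the list of things; names that differ only in an ending like _2 or _b are one class to them, and where a whole thing is asked for, a point or a joint stands for the part that bears it (a point fixed in the world has none). Each returns a list of dicts, best first, with "p" (0 to 1); they miss things now and then, are a little off and sometimes report something else, mostly with a low value. They report only what shows in the picture. A call takes as long as a camera call. They do not tell look-alikes from the thing itself.
- look_for(camera, thing): "point" ([column, row] as shares, 0 to 1, of the picture: columns of its width, rows of its height, amid what is visible of it).
- pinpoint(camera, thing): "point" ([column, row] as shares, 0 to 1, of the picture: columns of its width, rows of its height: a listed point, or the origin of a listed thing).
The state is a dict: "time": time; "joints": joint angles; "joint_vel": joint speeds; "tau": joint torques, N m; "eef_pos": TCP position; "eef_rot": TCP orientation; "wrist_force": force on the tool from outside, world axes, zero at the start; "torque": the same for the moment, N m; "gripper_width": finger opening in m; "grasp_force": force on a finger pad.
Only numpy, scipy, OpenCV 4.12 (cv2) and the standard library are available. Lean on these libraries where they do the work, as an engineer would, in place of code of your own. Each camera call takes 0.05 s, during which the arm holds its last target. There are 200 camera calls.

### The job

Set the pale shortbread finger from the divided tray down gently inside the open tin, then carry the nested lids together by the wooden knob and lower them onto the tin until the vented inner lid seats fully. Let go of the knob, grip the white collar and lift the blue outer cover alone straight up, leaving the inner lid seated so that the warm biscuits can breathe. Finish still holding the cover, level and still, clear above the wooden knob, with the other biscuits, the mug and the jar left where they are.

Things in the scene. Friction and masses are not known exactly. Their poses are not given: they have to be found in the camera images.
- tray: Fixed dark wooden tray, 256 x 118 x 24 mm high, walls and floor 4 mm, with two dividers that make three compartments in a row along its x axis, each about 80 mm (x) by 110 mm (y) inside. Origin: centre of the underside; z up.
- shortbread: Loose pale shortbread finger, 60 mm long (its x) x 22 mm wide (its y) x 16 mm high, 30 g, lying flat in one of the three compartments (which one varies), its length roughly along the tray's length. Origin: centre of the underside.
- choc_finger: Loose dark chocolate finger of the same size (60 x 22 x 16 mm), in another compartment; bystander. Origin: centre of the underside.
- ring_biscuit: Loose brown ring biscuit, 48 mm across, 18 mm hole, 12 mm high, in another compartment; bystander. Origin: centre of the underside.
- tin: Loose open round white enamel tin with a blue foot, 0.8 kg, standing on the table: outside dia 100 mm, height 50, wall 4 (mouth 92), inner floor 5 mm above its underside. Do not open the fingers over 60 mm inside it. Origin: centre of the underside, z up. Tin and lids may swap places from start to start.
- inner_lid: Steel inner lid, loose, 170 g, nested under the cover at first. Heights above origin (centre of plug's underside): plug 0-12 mm, dia 84 (76 at foot), 4 mm play in the tin; vented flange 12-16, dia 104, sits on the tin's rim; round wooden knob 16-67, dia 16, on the axis. Seated: origin 38 mm above the tin's. Lifting the knob lifts the cover too, as it rests on the flange.
- cover: Blue outer cover, loose, 170 g, unfastened, 4 mm sideways play on the inner lid. Heights above origin (centre of skirt's lower rim): skirt 0-10 mm, dia 118 outside, 112 inside; plate 10-13; central upright white tube collar 13-35, dia 38, bore 26, the knob passing freely through it. Nested: origin 6 mm above the inner lid's; the knob sticks out 26 mm above the collar.
- mug: Loose white mug, 80 mm across, 90 mm high; bystander. Origin: centre of the underside.
- jar: Loose closed glass jar, 60 mm across, about 85 mm high; bystander. Origin: centre of the underside.
Things that resemble listed ones, but are neither listed nor needed, are in the scene too. Leave any red or yellow look-alike of the tin alone.

How it is judged:
On the way, in this order (a step that is already met when the one before it is completed fails the run):
1. the shortbread finger lies inside the tin, let go (z of shortbread in the frame of tin between -0.002 and 0.03 m and horizontal distance between shortbread and tin below 0.046 m and contact force between the fingers and shortbread below 0.1 N and linear speed of shortbread below 0.05 m/s), for 0.2 s.
2. inner lid and cover are lifted together, still nested, by the inner lid's knob (z of cover in the frame of inner_lid between 0.003 and 0.01 m and horizontal distance between cover and inner_lid below 0.008 m and height (world z) of inner_lid above 0.03 m and contact force between the fingers and inner_lid above 1 N), for 0.2 s.
3. the inner lid is seated on the tin with the cover nested over it, and the knob is let go (z of cover in the frame of inner_lid between 0.003 and 0.01 m and horizontal distance between cover and inner_lid below 0.008 m and z of inner_lid in the frame of tin between 0.034 and 0.042 m and horizontal distance between inner_lid and tin below 0.008 m and angle between the z axis of inner_lid and the z axis of tin, either way round below 0.06 rad and contact force between the fingers and inner_lid below 0.1 N), for 0.2 s.
At the end, for the whole second after the job is handed in: Shortbread in the upright tin; inner lid seated on it (4 mm in height, 8 mm sideways, 0.06 rad); fingers hold the cover still, level within 0.2 rad, its lower rim over 107 mm above the tin's underside, touching neither lid nor tin; bystanders within 30 mm of their starts (z of shortbread in the frame of tin between -0.002 and 0.03 m and horizontal distance between shortbread and tin below 0.046 m and z of inner_lid in the frame of tin between 0.034 and 0.042 m and horizontal distance between inner_lid and tin below 0.008 m and angle between the z axis of inner_lid and the z axis of tin, either way round below 0.06 rad and z of cover in the frame of tin above 0.107 m and angle between cover's own z axis and vertical below 0.2 rad and linear speed of cover below 0.03 m/s and contact force between the fingers and cover above 1 N and contact force between each of cover, the fingers and inner_lid below 0.1 N and contact force between cover and tin below 0.1 N and angle between tin's own z axis and vertical below 0.05 rad and height (world z) of tin between -0.005 and 0.005 m and distance of each of choc_finger, ring_biscuit, mug, jar from where it was at the start of the episode below 0.03 m); the arm keeps its last pose, push and grip.
It fails at once if the cover comes off the inner lid (by 15 mm) while the inner lid is not seated on the tin ((z of cover in the frame of inner_lid above 0.021 m or z of cover in the frame of inner_lid below -0.009 m) and not (z of inner_lid in the frame of tin between 0.034 and 0.042 m and horizontal distance between inner_lid and tin below 0.008 m and angle between the z axis of inner_lid and the z axis of tin, either way round below 0.06 rad)).
It fails at once if the shortbread finger is dropped from over about 40 mm (linear speed of shortbread above 0.9 m/s and contact force between the fingers and shortbread below 0.05 N).
It fails at once if the lids are dropped from over about 20 mm (linear speed of inner_lid above 0.65 m/s and contact force between the fingers and inner_lid below 0.05 N).
It fails at once if the tin is tipped or pushed more than 50 mm (angle between tin's own z axis and vertical above 0.3 rad or distance of tin from where it was at the start of the episode above 0.05 m).
It fails at once if another biscuit, the mug or the jar is moved more than 30 mm (distance of any of choc_finger, ring_biscuit, mug, jar from where it was at the start of the episode above 0.03 m).
It also fails if it takes over 64 s, if anything falls off the work surface, if the arm or the gripper's body presses on something with over 40 N, if the wrist force passes 120 N, or if a joint passes its speed limit or range.

## Working session

There is one attempt and no reset: what is moved stays moved. The work goes in short steps, Python scripts to look and compute and a tool call to move; the robot and the scene stay as the last step left them, time stands still between calls to the robot, and variables do not carry over. Pictures are saved under pics/ and viewed, at most 10 in all, crops included, and the job is handed in when it is done.

Besides the shell and the picture viewer there is one more tool, called after "Call:" as name(argument=value, ...), one argument or row to a line, values as JSON. apply_moves: Moves the arm, as the interface text tells. Shift numbers are shares of 0.25 m and turn numbers shares of pi rad, none past 1 either way. Its arguments: {"type":"object","properties":{"commands":{"type":"array","items":{"type":"array"}},"hand":{"type":"number"}},"required":["commands"]}

```bash
mkdir -p pics
cat > h.py <<'E'
import numpy as np,cv2,os
from scipy.spatial.transform import Rotation as Ro
from rig import telemetry, snapshot, manip, look_for, pinpoint
def foc(s): return 200/np.tan(np.radians(s['vfov'])/2)
def save(s,n,crop=None,k=1):
    im=s['color'][:,:,::-1]
    if crop: im=im[crop[1]:crop[3],crop[0]:crop[2]]
    cv2.imwrite('pics/'+n,cv2.resize(im,None,fx=k,fy=k,interpolation=cv2.INTER_CUBIC))
def cam(s,st=None):
    "R_wc, origin"
    if 'R' in s: R=np.array(s['R']).T; return R,-R@np.array(s['t'])
    H=np.array(s['hand_eye']); R=Ro.from_rotvec(st['eef_rot']).as_matrix()
    return R@H[:3,:3], R@H[:3,3]+np.array(st['eef_pos'])
def rays(s,u,v):
    f=foc(s); x=(np.asarray(u,float)-s['cx'])/f; y=(np.asarray(v,float)-s['cy'])/f
    if 'R' in s: return np.stack([x,y,np.ones_like(x)],-1)
    r=np.hypot(x,y)+1e-9; k=np.tan(r)/r
    return np.stack([x*k,y*k,np.ones_like(x)],-1)
def pts(s,u,v,st=None):
    R,o=cam(s,st); d=s['range_z'][np.asarray(v).astype(int),np.asarray(u).astype(int)]
    return (rays(s,u,v)*d[...,None])@R.T+o
def at_z(s,u,v,z,st=None):
    R,o=cam(s,st); d=rays(s,u,v)@R.T; return o+d*((z-o[2])/d[...,2])[...,None]
def cloud(s,st=None):
    v,u=np.mgrid[0:400,0:640]; return pts(s,u,v,st)
T=['tray','shortbread','choc_finger','ring_biscuit','tin','inner_lid','cover','mug','jar']
E
python3 - <<'E'
from h import *
print(telemetry.state())
for c in ('top','scene'):
    s=snapshot(c); save(s,c+'.png'); print(c,s['vfov'],cam(s)[1])
    for t in T:
        for d in (look_for(c,t)[:3]):
            u,v=d['point'][0]*640,d['point'][1]*400
            print(t,round(d['p'],2),int(u),int(v),pts(s,min(u,639),min(v,399)).round(3))
E
```

```text
{'time': 0.0, 'joints': array([ 1.30249389,  0.50834474, -0.23749184,  1.50116263,  0.12571719,
        1.14890174, -0.15479885]), 'joint_vel': array([-3.43289153e-04,  1.35286082e-06,  2.19355627e-03, -1.22210883e-04,
        2.73699541e-04,  2.13974633e-04,  7.33315008e-04]), 'tau': array([-7.30852025e-05, -6.20607162e+01, -2.18685821e+00, -2.49661052e+01,
        1.25203893e-02,  1.18449057e-02, -2.26703298e-05]), 'eef_pos': array([ 0.22793906, -0.58139582,  0.23041397]), 'eef_rot': array([-3.08513082e+00, -5.83424181e-01,  6.36975701e-04]), 'wrist_force': array([ 0.47440299, -0.22205976, -0.5729223 ]), 'torque': array([-0.02606563,  0.04501065, -0.04474821]), 'grasp_force': 0.0, 'gripper_width': 0.08521194582834209}
top 57.227739583094106 [ 0.50781312 -0.01782815  0.80184182]
tray 0.86 194 256 [0.477 0.257 0.016]
shortbread 0.55 188 216 [0.56  0.273 0.02 ]
choc_finger 0.6 193 256 [0.477 0.259 0.019]
ring_biscuit 0.78 201 291 [0.403 0.243 0.003]
tin 0.85 488 253 [ 0.484 -0.368  0.005]
tin 0.67 412 249 [ 0.492 -0.206  0.009]
tin 0.61 433 177 [ 0.648 -0.256  0.007]
inner_lid 0.63 194 259 [0.47  0.256 0.02 ]
inner_lid 0.56 327 248 [ 0.494 -0.024  0.065]
cover 0.83 328 241 [ 0.508 -0.026  0.018]
mug 0.57 388 119 [ 0.78  -0.162  0.006]
scene 55.06064685290053 [ 1.33213096 -0.28799288  0.7213914 ]
tray 0.86 388 159 [0.489 0.268 0.002]
choc_finger 0.42 386 153 [0.479 0.263 0.019]
tin 0.87 179 200 [ 0.458 -0.369  0.005]
tin 0.77 237 231 [ 0.632 -0.244  0.008]
tin 0.69 242 191 [ 0.485 -0.199  0.007]
cover 0.7 300 175 [ 0.509 -0.032  0.035]
mug 0.92 287 248 [ 0.802 -0.159  0.091]
mug 0.46 387 158 [0.491 0.262 0.007]
jar 0.66 419 216 [0.803 0.171 0.07 ]
```

View pics/top.png

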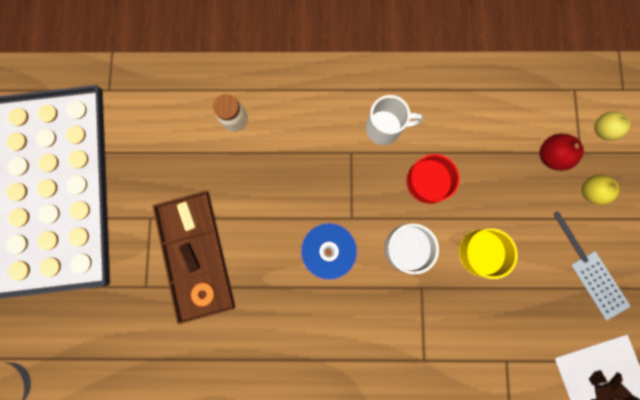

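View pics/scene.png

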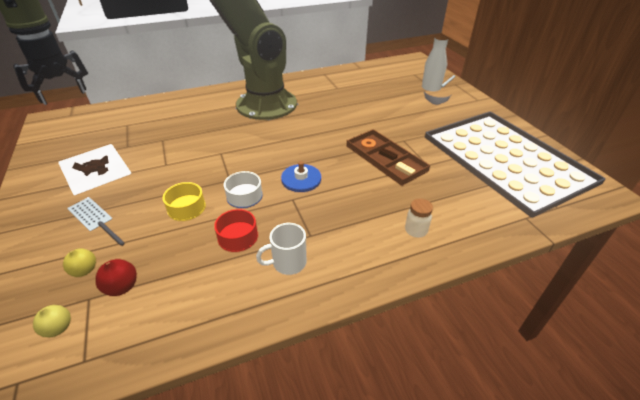

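The top view shows the pale finger at (186,216), in the far compartment, chocolate at (190,257) and the ring at (202,294). The lids are at (328,250) and the white tin at (412,249), with the red (433,178) and yellow (488,253) look-alikes beside it. The round pale biscuits on the baking sheet (0–90, 100–270) could also be taken for the shortbread. The scene view agrees: finger (405,168), lids (301,176), white tin (243,188). I choose the bar-shaped finger in the dark tray and the white tin, then measure them from both views.

```bash
cat > m.py <<'E'
from h import *
def fit(P):
    c,_=cv2.minEnclosingCircle(P[:,:2].astype(np.float32)); return np.array(c)
def comp(s,m,z=None):
    v,u=np.nonzero(m); return u,v
for c in ('top','scene'):
    s=snapshot(c); C=cloud(s); hsv=cv2.cvtColor(s['color'],cv2.COLOR_RGB2HSV)
    near=lambda x,y,r: np.hypot(C[...,0]-x,C[...,1]-y)<r
    # shortbread: pale pixels near tray far compartment
    m=near(.56,.273,.05)&(hsv[...,2]>170)&(hsv[...,1]<150)
    v,u=np.nonzero(m); P=C[m]; top=P[P[:,2]>np.percentile(P[:,2],50)-.004]
    A=at_z(s,u,v,.02); r=cv2.minAreaRect((A[:,:2]*1000).astype(np.float32))
    print(c,'sb n',m.sum(),'ztop',np.median(P[:,2]).round(4),'mean',top.mean(0).round(4),'rect@z.02 mm',r, np.array(cv2.boxPoints(r)).round(0).tolist())
    # tin rim
    m=near(.492,-.206,.075)&(C[...,2]>.042)&(C[...,2]<.058); P=C[m]
    print(c,'tin',m.sum(),'rimz',np.median(P[:,2]).round(4),fit(P).round(4),np.ptp(P,axis=0).round(3))
    # cover
    m=near(.508,-.026,.09)&(C[...,2]>.008)&(hsv[...,0]>95)&(hsv[...,0]<130)&(hsv[...,1]>120); P=C[m]
    print(c,'plate',m.sum(),np.median(P[:,2]).round(4),fit(P).round(4),np.ptp(P,axis=0).round(3))
    m=near(.508,-.026,.03)&(C[...,2]>.055); P=C[m]
    if len(P): print(c,'knob',m.sum(),P.max(0).round(4),P.mean(0).round(4))
    m=near(.508,-.026,.03)&(C[...,2]>.034)&(C[...,2]<.048); P=C[m]
    print(c,'collar',m.sum(),np.median(P[:,2]).round(4),fit(P).round(4))
    for t in('shortbread','tin','cover','inner_lid'):
        for d in pinpoint(c,t)[:2]:
            print('  pin',t,round(d['p'],2),np.round(np.array(d['point'])*[640,400]),at_z(s,d['point'][0]*640,d['point'][1]*400,.006).round(3))
    if c=='top': save(s,'crop.png',(150,180,450,330),2.6)
E
python3 m.py
```

```text
top sb n 319 ztop 0.0198 mean [0.5636 0.2791 0.0198] rect@z.02 mm ((562.3167114257812, 279.5904541015625), (62.6884651184082, 23.71033477783203), 22.158349990844727) [[529.0, 279.0], [538.0, 257.0], [596.0, 280.0], [587.0, 302.0]]
top tin 370 rimz 0.0495 [ 0.4959 -0.1978] [0.096 0.099 0.012]
top plate 1986 0.0193 [ 0.4896 -0.0271] [0.113 0.112 0.786]
top knob 1097 [ 0.5078 -0.0178  0.8018] [ 0.507  -0.0181  0.7704]
top collar 106 0.0409 [ 0.4911 -0.0264]
  pin shortbread 0.79 [189. 213.] [0.569 0.277 0.006]
  pin tin 0.87 [409. 248.] [ 0.495 -0.199  0.006]
  pin tin 0.69 [480. 253.] [ 0.484 -0.351  0.006]
  pin cover 0.79 [330. 250.] [ 0.491 -0.031  0.006]
  pin inner_lid 0.63 [327. 251.] [ 0.488 -0.025  0.006]
scene sb n 126 ztop 0.0217 mean [0.5668 0.2792 0.0217] rect@z.02 mm ((582.1871337890625, 266.3653564453125), (60.74342727661133, 90.03996276855469), 46.83748245239258) [[529.0, 275.0], [594.0, 213.0], [636.0, 258.0], [570.0, 319.0]]
scene tin 289 rimz 0.0488 [ 0.4966 -0.1962] [0.102 0.099 0.013]
scene plate 589 0.0209 [ 0.4935 -0.0276] [0.11  0.112 0.013]
scene knob 35 [ 0.4989 -0.0174  0.071 ] [ 0.4924 -0.0258  0.0642]
scene collar 81 0.0411 [ 0.4916 -0.0265]
  pin shortbread 0.62 [402. 167.] [0.546 0.283 0.006]
  pin tin 0.78 [184. 211.] [ 0.505 -0.362  0.006]
  pin tin 0.75 [245. 196.] [ 0.504 -0.195  0.006]
  pin cover 0.71 [389. 158.] [0.489 0.268 0.006]
  pin cover 0.7 [301. 178.] [ 0.485 -0.023  0.006]
  pin inner_lid 0.46 [302. 181.] [ 0.5   -0.027  0.006]
```

View pics/crop.png

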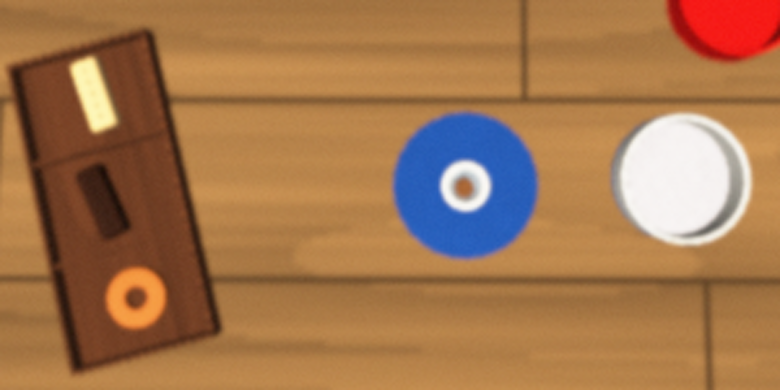

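The crop confirms the choice: a bar-shaped pale finger alone in the far compartment, and a white, open tin. Measured heights match the text (biscuit top 20 mm, rim 49 mm, plate 19 mm, collar 41 mm).

```bash
cat > go.py <<'E'
from h import *
import sys
def go(x,y,z,yaw=22):
    st=telemetry.state(); R=Ro.from_rotvec(st['eef_rot']); a=np.radians(yaw)
    G=Ro.from_matrix(np.array([[np.cos(a),np.sin(a),0],[np.sin(a),-np.cos(a),0],[0,0,-1]]))
    print('t',round(st['time'],2),'at',st['eef_pos'].round(4),'shift',(R.inv().apply(np.array([x,y,z])-st['eef_pos'])/.25).round(3),
     'turn',((R.inv()*G).as_rotvec()/np.pi).round(4),'w',round(float(st['gripper_width']),4),'j',st['joints'].round(2))
if __name__=='__main__': go(*map(float,sys.argv[1:]))
E
python3 go.py .563 .279 .15 22
```

```text
t 1.5 at [ 0.2282 -0.5818  0.2313] shift [ 2.504 -2.717  0.325] turn [ 0.     -0.     -0.0032] w 0.0853 j [ 1.3   0.51 -0.24  1.5   0.13  1.15 -0.15]
```

Call:
apply_moves(
  commands=[
    [[0.83,-0.9,0],[0,0,0]],
    [[0.83,-0.9,0],[0,0,0]],
    [[0.83,-0.9,0],[0,0,0]],
    [[0.83,-0.9,0],[0,0,0]],
    [[0.83,-0.9,0],[0,0,0]],
    [[0.83,-0.9,0],[0,0,0]],
    [[0.83,-0.9,0],[0,0,0]],
    [[0.83,-0.9,0],[0,0,0]],
    [[0.83,-0.9,0],[0,0,0]],
    [[0.83,-0.9,0],[0,0,0]],
  ],
  hand=0.55,
)

```text
time: 2.33
eef_pos: [0.3396, -0.2962, 0.2317]
eef_rot: [3.085, 0.587, 0.0]
wrist_force: [-0.6, -0.8, 0.6]
gripper_width: 0.0471
grasp_force: 0.0
```

Call:
apply_moves(
  commands=[
    [[0.83,-0.9,0],[0,0,0]],
    [[0.83,-0.9,0],[0,0,0]],
    [[0.83,-0.9,0],[0,0,0]],
    [[0.83,-0.9,0],[0,0,0]],
    [[0.83,-0.9,0],[0,0,0]],
    [[0.83,-0.9,0],[0,0,0]],
    [[0.83,-0.9,0],[0,0,0]],
    [[0.83,-0.9,0],[0,0,0]],
    [[0.83,-0.9,0],[0,0,0]],
    [[0.83,-0.9,0],[0,0,0]],
  ],
)

```text
time: 3.17
eef_pos: [0.4507, -0.0123, 0.231]
eef_rot: [3.087, 0.584, -0.001]
wrist_force: [0.4, -0.4, -0.5]
gripper_width: 0.0472
grasp_force: 0.0
```

Call:
apply_moves(
  commands=[
    [[0.83,-0.9,0.3],[0,0,0]],
    [[0.83,-0.9,0.3],[0,0,0]],
    [[0.83,-0.9,0.3],[0,0,0]],
    [[0.83,-0.9,0.3],[0,0,0]],
    [[0.83,-0.9,0.3],[0,0,0]],
    [[0.83,-0.9,0.3],[0,0,0]],
    [[0.83,-0.9,0.3],[0,0,0]],
    [[0.83,-0.9,0.3],[0,0,0]],
    [[0.83,-0.9,0.3],[0,0,0]],
    [[0.83,-0.9,0.3],[0,0,0]],
    [[0.83,-0.9,0.3],[0,0,0]],
  ],
)

```text
time: 4.08
eef_pos: [0.5621, 0.2705, 0.1558]
eef_rot: [3.086, 0.578, -0.001]
wrist_force: [-0.1, -0.3, -0.4]
gripper_width: 0.0472
grasp_force: 0.0
```

```bash
cat > w.py <<'E'
from h import *
def sb(name=None):
    st=telemetry.state(); s=snapshot('wrist'); C=cloud(s,st); hsv=cv2.cvtColor(s['color'],cv2.COLOR_RGB2HSV)
    m=(np.hypot(C[...,0]-.563,C[...,1]-.279)<.05)&(hsv[...,2]>150)&(hsv[...,1]<150)&(C[...,2]>.012)&(C[...,2]<.03)&(s['range_z']>0)
    v,u=np.nonzero(m); P=C[m]; z=np.median(P[:,2]); r=cv2.minAreaRect((P[:,:2]*1000).astype(np.float32))
    print(m.sum(),'z',z.round(4),'rect',r,cv2.boxPoints(r).round(0).tolist(),P.mean(0).round(4))
    if name: save(s,name)
if __name__=='__main__': 
    sb('w1.png'); import go; go.go(.563,.279,.008)
E
python3 w.py
```

```text
1335 z 0.0187 rect ((563.9904174804688, 278.8155517578125), (58.947418212890625, 20.913856506347656), 21.705833435058594) [[533.0, 278.0], [540.0, 258.0], [595.0, 280.0], [588.0, 299.0]] [0.5653 0.2792 0.0187]
t 4.13 at [0.5621 0.2704 0.1562] shift [ 0.016 -0.032  0.593] turn [ 0.0006  0.0002 -0.0044] w 0.0468 j [-0.2   0.6  -0.48  1.61  0.32  1.02 -1.98]
```

View pics/w1.png

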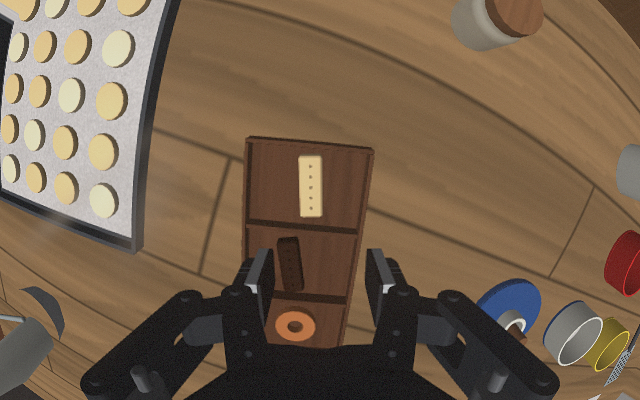

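The wrist view shows the finger at (310,186) in the far compartment with its length running between the pads. It agrees with the overhead position to about 1 mm, so I descend.

Call:
apply_moves(
  commands=[
    [[0.02,-0.032,0.3],[0,0,-0.004]],
    [[0.02,-0.032,0.3],[0,0,-0.004]],
    [[0.02,-0.032,0.3],[0,0,-0.004]],
    [[0.02,-0.032,0.4],[0,0,-0.004]],
    [[0.02,-0.032,0.48],[0,0,-0.004]],
    [[0.02,-0.032,0.54],[0,0,-0.004]],
    [[0.02,-0.032,0.59],[0,0,-0.004]],
    [[0.02,-0.032,0.59],[0,0,-0.004]],
    [[0.02,-0.032,0.59],[0,0,-0.004]],
    [[0.02,-0.032,0.59],[0,0,-0.004]],
  ],
)

```text
time: 4.97
eef_pos: [0.5639, 0.2831, 0.0104]
eef_rot: [-3.083, -0.602, -0.003]
wrist_force: [-1.3, 0.1, -0.4]
gripper_width: 0.047
grasp_force: 0.0
```

Call:
apply_moves(
  commands=[
    [[0,0,0],[0,0,0]],
    [[0,0,0],[0,0,0]],
    [[0,0,0],[0,0,0]],
    [[0,0,0],[0,0,0]],
    [[0,0,0],[0,0,0]],
    [[0,0,0],[0,0,0]],
    [[0,0,0],[0,0,0]],
    [[0,0,0],[0,0,0]],
  ],
  hand=0,
)

```text
time: 5.63
eef_pos: [0.5636, 0.2834, 0.0102]
eef_rot: [-3.083, -0.603, -0.003]
wrist_force: [-0.7, -1.7, 6.2]
gripper_width: 0.0205
grasp_force: 59.3
```

Call:
apply_moves(
  commands=[
    [[0,0,-0.1],[0,0,0]],
    [[0,0,-0.2],[0,0,0]],
    [[0,0,-0.4],[0,0,0]],
    [[0,0,-0.5],[0,0,0]],
    [[0,0,-0.55],[0,0,0]],
    [[0,0,-0.55],[0,0,0]],
    [[0,0,-0.55],[0,0,0]],
    [[0,0,-0.55],[0,0,0]],
  ],
)

```text
time: 6.3
eef_pos: [0.5624, 0.2826, 0.1455]
eef_rot: [3.082, 0.603, -0.002]
wrist_force: [0.2, -0.6, -0.3]
gripper_width: 0.0204
grasp_force: 58.8
```

```bash
python3 go.py .496 -.197 .144 22
```

```text
t 6.3 at [0.5624 0.2826 0.1455] shift [-0.969  1.677  0.008] turn [0.0002 0.0005 0.0008] w 0.0204 j [-0.22  0.62 -0.49  1.6   0.33  1.   -1.99]
```

Call:
apply_moves(
  commands=[
    [[-0.48,0.84,0],[0,0,0]],
    [[-0.48,0.84,0],[0,0,0]],
    [[-0.48,0.84,0],[0,0,0]],
    [[-0.48,0.84,0],[0,0,0]],
    [[-0.48,0.84,0],[0,0,0]],
    [[-0.48,0.84,0],[0,0,0]],
    [[-0.48,0.84,0],[0,0,0]],
    [[-0.48,0.84,0],[0,0,0]],
    [[-0.48,0.84,0],[0,0,0]],
  ],
)

```text
time: 7.05
eef_pos: [0.5305, 0.0437, 0.1454]
eef_rot: [-3.082, -0.602, 0.002]
wrist_force: [0.3, -0.7, -0.8]
gripper_width: 0.0204
grasp_force: 58.9
```

Call:
apply_moves(
  commands=[
    [[-0.48,0.83,0],[0,0,0]],
    [[-0.48,0.83,0],[0,0,0]],
    [[-0.48,0.83,0],[0,0,0]],
    [[-0.48,0.83,0],[0,0,0]],
    [[-0.48,0.83,0],[0,0,0]],
    [[-0.48,0.83,0],[0,0,0]],
    [[-0.48,0.83,0],[0,0,0]],
    [[-0.48,0.83,0],[0,0,0]],
    [[-0.48,0.83,0],[0,0,0]],
    [[-0.48,0.83,0],[0,0,0]],
    [[-0.48,0.83,0],[0,0,0]],
    [[-0.48,0.83,0],[0,0,0]],
  ],
)

```text
time: 8.05
eef_pos: [0.4985, -0.1924, 0.1463]
eef_rot: [-3.082, -0.607, -0.0]
wrist_force: [-0.4, -0.2, -0.6]
gripper_width: 0.0203
grasp_force: 59.0
```

```bash
cat > tin.py <<'E'
from h import *
from scipy.optimize import least_squares
def ring(P,r):
    f=least_squares(lambda c:np.hypot(P[:,0]-c[0],P[:,1]-c[1])-r,P[:,:2].mean(0),loss='soft_l1',f_scale=.003); return f.x
for c in('wrist','scene','top'):
    st=telemetry.state(); s=snapshot(c); C=cloud(s,st)
    m=(np.hypot(C[...,0]-.496,C[...,1]+.197)<.07)&(C[...,2]>.045)&(C[...,2]<.054)
    P=C[m]; print(c,m.sum(),np.median(P[:,2]).round(4),ring(P,.048).round(4),P.min(0).round(3),P.max(0).round(3))
    if c=='wrist': save(s,'w2.png')
from go import go
go(.496,-.197,.012)
E
python3 tin.py
```

```text
wrist 1496 0.0486 [ 0.497  -0.1995] [ 0.451 -0.249  0.045] [ 0.547 -0.15   0.051]
scene 224 0.0502 [ 0.497  -0.1978] [ 0.443 -0.247  0.045] [ 0.548 -0.149  0.054]
top 223 0.05 [ 0.496  -0.1975] [ 0.448 -0.231  0.045] [ 0.544 -0.148  0.053]
t 8.2 at [ 0.4982 -0.1934  0.1464] shift [-0.014  0.01   0.537] turn [ 0.     -0.      0.0011] w 0.0203 j [ 0.66  0.49 -0.5   1.86  0.3   0.87 -1.17]
```

View pics/w2.png

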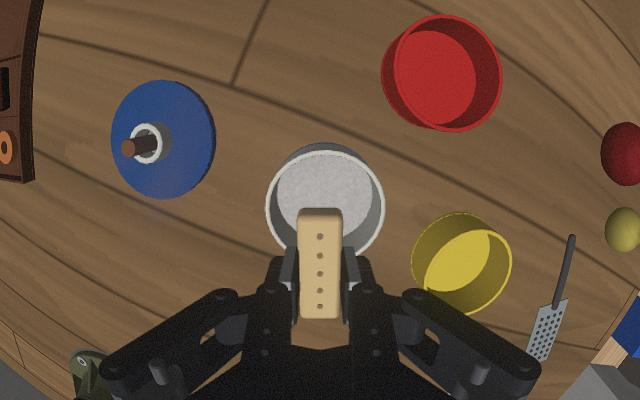

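Held finger at (320,265), square in the pads; the tin mouth is at (325,205). I lower it in.

Call:
apply_moves(
  commands=[
    [[-0.015,0.014,0.1],[0,0,0]],
    [[-0.015,0.014,0.2],[0,0,0]],
    [[-0.015,0.014,0.3],[0,0,0]],
    [[-0.015,0.014,0.38],[0,0,0]],
    [[-0.015,0.014,0.44],[0,0,0]],
    [[-0.015,0.014,0.48],[0,0,0]],
    [[-0.015,0.014,0.51],[0,0,0]],
    [[-0.015,0.014,0.53],[0,0,0]],
    [[-0.015,0.014,0.535],[0,0,0]],
    [[-0.015,0.014,0.535],[0,0,0]],
    [[-0.015,0.014,0.535],[0,0,0]],
    [[-0.015,0.014,0.535],[0,0,0]],
  ],
)

```text
time: 9.2
eef_pos: [0.4963, -0.1989, 0.0133]
eef_rot: [3.082, 0.603, 0.002]
wrist_force: [-0.7, 0.8, -0.1]
gripper_width: 0.0205
grasp_force: 58.9
```

```bash
python3 go.py .4965 -.198 .012 22
```

```text
t 9.2 at [ 0.4963 -0.1989  0.0133] shift [ 0.002 -0.003  0.005] turn [ 0.0003 -0.0003  0.0007] w 0.0205 j [ 0.59  0.67 -0.39  1.98  0.45  0.57 -1.29]
```

Call:
apply_moves(
  commands=[
    [[0,0,0.006],[0,0,0]],
    [[0,0,0.006],[0,0,0]],
    [[0,0,0.006],[0,0,0]],
    [[0,0,0.006],[0,0,0]],
    [[0,0,0.006],[0,0,0]],
    [[0,0,0.006],[0,0,0]],
  ],
  hand=0.47,
)

```text
time: 9.7
eef_pos: [0.4958, -0.1987, 0.0111]
eef_rot: [3.083, 0.603, 0.0]
wrist_force: [0.1, 0.3, -0.9]
gripper_width: 0.0401
grasp_force: 0.0
```

Call:
apply_moves(
  commands=[
    [[0,0,-0.05],[0,0,0]],
    [[0,0,-0.15],[0,0,0]],
    [[0,0,-0.3],[0,0,0]],
    [[0,0,-0.45],[0,0,0]],
    [[0,0,-0.6],[0,0,0]],
    [[0,0,-0.6],[0,0,0]],
    [[0,0,-0.6],[0,0,0]],
    [[0,0,-0.6],[0,0,0]],
  ],
)

```text
time: 10.37
eef_pos: [0.4954, -0.1988, 0.1608]
eef_rot: [3.083, 0.603, -0.001]
wrist_force: [-0.8, -0.3, -1.3]
gripper_width: 0.0404
grasp_force: 0.0
```

Run:
```python
from h import *
from go import go
from tin import ring
st=telemetry.state(); s=snapshot('top'); C=cloud(s)
hsv=cv2.cvtColor(s['color'],cv2.COLOR_RGB2HSV)
for c in('wrist','scene'):
    st=telemetry.state(); s=snapshot(c); C=cloud(s,st); ok=s['range_z']>0
    d=np.hypot(C[...,0]-.4965,C[...,1]+.198)
    m=ok&(d<.043)&(C[...,2]>.015)&(C[...,2]<.03)
    print(c,'in tin',m.sum(), C[m].mean(0).round(3) if m.any() else '')
    m=ok&(d<.07)&(C[...,2]>.045)&(C[...,2]<.054); print('rim',ring(C[m],.048).round(4))
    d=np.hypot(C[...,0]-.491,C[...,1]+.0265)
    m=ok&(d<.02)&(C[...,2]>.05)&(C[...,2]<.08); print('knob',m.sum(),C[m].mean(0).round(4),C[m].max(0).round(4),C[m].min(0).round(4))
    t=ok&(d<.02)&(C[...,2]>.063)&(C[...,2]<.08); print('knobtop',t.sum(),C[t].mean(0).round(4))
    m=ok&(d<.025)&(C[...,2]>.037)&(C[...,2]<.045); print('collar',m.sum(),C[m].mean(0).round(4),(C[m].min(0)/2+C[m].max(0)/2).round(4))
    m=ok&(d<.075)&(C[...,2]>.015)&(C[...,2]<.024);print('plate',cv2.minEnclosingCircle(C[m][:,:2].astype(np.float32)))
    if c=='wrist': save(s,'w3.png')
go(.491,-.0265,.145)
```

```text
wrist 1692 0.0486 [ 0.4973 -0.1994] [ 0.447 -0.25   0.045] [ 0.547 -0.15   0.051]
scene 223 0.0501 [ 0.497  -0.1978] [ 0.444 -0.247  0.045] [ 0.55  -0.148  0.054]
top 222 0.0502 [ 0.4959 -0.1975] [ 0.448 -0.239  0.045] [ 0.544 -0.148  0.054]
t 10.52 at [ 0.4949 -0.1985  0.1596] shift [ 0.007 -0.003  0.59 ] turn [-0.0006  0.0006  0.0008] w 0.0403 j [ 0.69  0.47 -0.52  1.84  0.29  0.91 -1.15]
wrist in tin 1412 [ 0.498 -0.2    0.02 ]
rim [ 0.4973 -0.1994]
knob 340 [ 0.491  -0.0296  0.0622] [ 0.4979 -0.0199  0.0672] [ 0.4816 -0.0358  0.0501]
knobtop 212 [ 0.4902 -0.0279  0.0655]
collar 554 [ 0.4932 -0.0325  0.0397] [ 0.4911 -0.029   0.041 ]
plate ((0.4911368787288666, -0.02822696790099144), 0.059507593512535095)
scene in tin 81 [ 0.487 -0.203  0.022]
rim [ 0.4971 -0.1976]
knob 42 [ 0.4921 -0.0261  0.0619] [ 0.4971 -0.0176  0.071 ] [ 0.4826 -0.0327  0.0501]
knobtop 21 [ 0.4906 -0.0262  0.0675]
collar 66 [ 0.4952 -0.0282  0.0412] [ 0.4926 -0.0267  0.041 ]
plate ((0.48914381861686707, -0.026938574388623238), 0.06116936355829239)
t 10.67 at [ 0.4954 -0.1985  0.16  ] shift [ 0.243 -0.644  0.061] turn [-0.0005  0.0004  0.0008] w 0.0401 j [ 0.69  0.47 -0.52  1.84  0.29  0.91 -1.15]
```

View pics/w3.png

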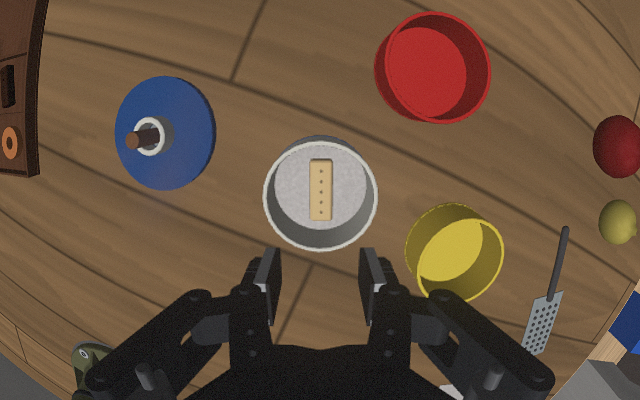

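The shortbread lies flat in the tin at (320,190); the lids are untouched at (165,133). Next, the knob.

Call:
apply_moves(
  commands=[
    [[0.24,-0.64,0],[0,0,0]],
    [[0.24,-0.64,0],[0,0,0]],
    [[0.24,-0.64,0.05],[0,0,0]],
    [[0.24,-0.64,0.1],[0,0,0]],
    [[0.24,-0.64,0.12],[0,0,0]],
    [[0.24,-0.64,0.12],[0,0,0]],
    [[0.24,-0.64,0.12],[0,0,0]],
    [[0.24,-0.64,0.12],[0,0,0]],
    [[0.24,-0.64,0.12],[0,0,0]],
    [[0.24,-0.64,0.12],[0,0,0]],
  ],
)

```text
time: 11.5
eef_pos: [0.4914, -0.0293, 0.1313]
eef_rot: [3.083, 0.599, 0.001]
wrist_force: [-0.2, 0.7, -0.2]
gripper_width: 0.0404
grasp_force: 0.0
```

Run:
```python
from h import *
from go import go
st=telemetry.state(); s=snapshot('wrist'); C=cloud(s,st); ok=s['range_z']>0
d=np.hypot(C[...,0]-.491,C[...,1]+.027)
t=ok&(d<.02)&(C[...,2]>.062)&(C[...,2]<.08); print('knobtop',t.sum(),C[t].mean(0).round(4),cv2.minEnclosingCircle(C[t][:,:2].astype(np.float32)))
m=ok&(d<.075)&(C[...,2]>.012)&(C[...,2]<.024);print('plate',np.median(C[m][:,2]),cv2.minEnclosingCircle(C[m][:,:2].astype(np.float32)))
go(.4905,-.0272,.045)
```

```text
knobtop 368 [ 0.4904 -0.0265  0.0657] ((0.4897109568119049, -0.027089158073067665), 0.007876471616327763)
plate 0.01787781724620066 ((0.49079325795173645, -0.028378525748848915), 0.05935142561793327)
t 11.55 at [ 0.4914 -0.0291  0.1313] shift [-0.    -0.009  0.345] turn [ 0.0002 -0.0001  0.    ] w 0.0398 j [ 0.37  0.45 -0.52  1.98  0.31  0.79 -1.51]
```

Call:
apply_moves(
  commands=[
    [[0,-0.005,0.1],[0,0,0]],
    [[0,-0.005,0.2],[0,0,0]],
    [[0,-0.005,0.26],[0,0,0]],
    [[0,-0.005,0.31],[0,0,0]],
    [[0,-0.005,0.335],[0,0,0]],
    [[0,-0.005,0.345],[0,0,0]],
    [[0,-0.005,0.345],[0,0,0]],
    [[0,-0.005,0.345],[0,0,0]],
    [[0,-0.005,0.345],[0,0,0]],
  ],
)

```text
time: 12.3
eef_pos: [0.4912, -0.0268, 0.0456]
eef_rot: [3.083, 0.603, 0.002]
wrist_force: [0.3, -0.6, 1.0]
gripper_width: 0.04
grasp_force: 0.0
```

Call:
apply_moves(
  commands=[
    [[0,0,0],[0,0,0]],
    [[0,0,0],[0,0,0]],
    [[0,0,0],[0,0,0]],
    [[0,0,0],[0,0,0]],
    [[0,0,0],[0,0,0]],
    [[0,0,0],[0,0,0]],
    [[0,0,0],[0,0,0]],
    [[0,0,0],[0,0,0]],
  ],
  hand=0,
)

```text
time: 12.97
eef_pos: [0.4909, -0.0266, 0.0453]
eef_rot: [3.083, 0.603, 0.001]
wrist_force: [-0.7, 0.6, 6.0]
gripper_width: 0.0139
grasp_force: 58.5
```

Call:
apply_moves(
  commands=[
    [[0,0,-0.03],[0,0,0]],
    [[0,0,-0.08],[0,0,0]],
    [[0,0,-0.15],[0,0,0]],
    [[0,0,-0.22],[0,0,0]],
    [[0,0,-0.3],[0,0,0]],
    [[0,0,-0.38],[0,0,0]],
    [[0,0,-0.42],[0,0,0]],
    [[0,0,-0.42],[0,0,0]],
    [[0,0,-0.42],[0,0,0]],
    [[0,0,-0.42],[0,0,0]],
  ],
)

```text
time: 13.8
eef_pos: [0.4899, -0.027, 0.1488]
eef_rot: [-3.083, -0.603, 0.003]
wrist_force: [0.4, -0.2, -3.5]
gripper_width: 0.0134
grasp_force: 58.8
```

```bash
cat > lid.py <<'E'
from h import *
from go import go
def lid(name=None,c='scene'):
    st=telemetry.state(); s=snapshot(c); C=cloud(s,st); hsv=cv2.cvtColor(s['color'],cv2.COLOR_RGB2HSV)
    p=st['eef_pos']; d=np.hypot(C[...,0]-p[0],C[...,1]-p[1])
    b=(s['range_z']>0)&(d<.085)&(hsv[...,0]>95)&(hsv[...,0]<130)&(hsv[...,1]>130)&(C[...,2]>.01)
    P=C[b]; t=np.percentile(P[:,2],60); Q=P[np.abs(P[:,2]-t)<.006]
    A=np.c_[Q[:,:2]-Q[:,:2].mean(0),np.ones(len(Q))]; k=np.linalg.lstsq(A,Q[:,2],rcond=None)[0]
    print(c,'plate z',np.median(Q[:,2]).round(4),'tilt',k[:2].round(3),'circ',cv2.minEnclosingCircle(Q[:,:2].astype(np.float32)),'skirtmin',P[:,2].min().round(4))
    if name: save(s,name)
if __name__=='__main__': lid('s4.png'); lid(None,'top'); lid('w4.png','wrist'); go(.4968,-.1982,.145)
E
python3 lid.py; python3 -c "
import cv2,numpy as np
a=cv2.imread('pics/s4.png')[80:280,140:460]; cv2.imwrite('pics/s4c.png',cv2.resize(a,None,fx=2,fy=2))"
```

```text
scene plate z 0.1241 tilt [-0.009  0.001] circ ((0.49336373805999756, -0.02928152307868004), 0.0572236143052578) skirtmin 0.1182Traceback (most recent call last):
  File "lid.py", line 11, in <module>
    if __name__=='__main__': lid('s4.png'); lid(None,'top'); lid('w4.png','wrist'); go(.4968,-.1982,.145)
                                            ~~~^^^^^^^^^^^^
  File "lid.py", line 7, in lid
    P=C[b]; t=np.percentile(P[:,2],60); Q=P[np.abs(P[:,2]-t)<.006]
              ~~~~~~~~~~~~~^^^^^^^^^^^
    return _quantile_unchecked(
        a, q, axis, out, overwrite_input, method, keepdims, weights)
    return _ureduce(a,
                    func=_quantile_ureduce_func,
    ...<5 lines>...
                    overwrite_input=overwrite_input,
                    method=method)
    r = func(a, **kwargs)
    result = _quantile(arr,
                       quantiles=q,
    ...<2 lines>...
                       out=out,
                       weights=wgt)
    slices_having_nans = np.isnan(arr[-1, ...])
                                  ~~~^^^^^^^^^
IndexError: index -1 is out of bounds for axis 0 with size 0
```

View pics/s4c.png

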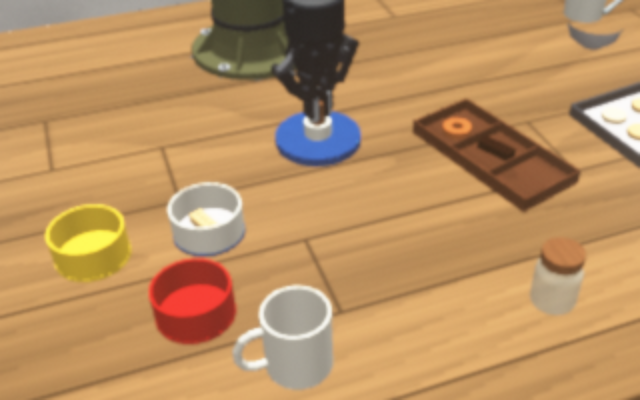

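Lids held level and nested at crop (318,137). The shortbread is inside the white tin at (203,218), and the bystanders haven't moved. I carry the lids over the tin.

Call:
apply_moves(
  commands=[
    [[-0.04,0.1,0],[0,0,0]],
    [[-0.08,0.22,0],[0,0,0]],
    [[-0.12,0.34,0],[0,0,0]],
    [[-0.16,0.46,0],[0,0,0]],
    [[-0.2,0.56,0],[0,0,0]],
    [[-0.22,0.62,0],[0,0,0]],
    [[-0.23,0.645,0],[0,0,0]],
    [[-0.23,0.645,0],[0,0,0]],
    [[-0.23,0.645,0],[0,0,0]],
    [[-0.23,0.645,0],[0,0,0]],
    [[-0.23,0.645,0],[0,0,0]],
    [[-0.23,0.645,0],[0,0,0]],
  ],
)

```text
time: 14.9
eef_pos: [0.4984, -0.1963, 0.1499]
eef_rot: [-3.082, -0.606, -0.0]
wrist_force: [-0.5, 0.6, -3.1]
gripper_width: 0.0135
grasp_force: 58.9
```

Run:
```python
from lid import *
from tin import ring
lid()
go(.4968,-.1982,.085)
```

```text
return _methods._mean(a, axis=axis, dtype=dtype,
  ret = ret.dtype.type(ret / rcount)
tin.py:4: RuntimeWarning: Mean of empty slice.
  f=least_squares(lambda c:np.hypot(P[:,0]-c[0],P[:,1]-c[1])-r,P[:,:2].mean(0),loss='soft_l1',f_scale=.003); return f.x
  ret = um.true_divide(
Traceback (most recent call last):
  File "tin.py", line 8, in <module>
    P=C[m]; print(c,m.sum(),np.median(P[:,2]).round(4),ring(P,.048).round(4),P.min(0).round(3),P.max(0).round(3))
                                                       ~~~~^^^^^^^^
  File "tin.py", line 4, in ring
    f=least_squares(lambda c:np.hypot(P[:,0]-c[0],P[:,1]-c[1])-r,P[:,:2].mean(0),loss='soft_l1',f_scale=.003); return f.x
ValueError: Initial guess is outside of provided bounds
```

Call:
apply_moves(
  commands=[
    [[-0.009,0.005,0.03],[0,0,0]],
    [[-0.009,0.005,0.07],[0,0,0]],
    [[-0.009,0.005,0.11],[0,0,0]],
    [[-0.009,0.005,0.14],[0,0,0]],
    [[-0.009,0.005,0.16],[0,0,0]],
    [[-0.009,0.005,0.16],[0,0,0]],
    [[-0.009,0.005,0.16],[0,0,0]],
  ],
)

```text
time: 15.53
eef_pos: [0.4964, -0.1996, 0.1093]
eef_rot: [-3.082, -0.603, 0.001]
wrist_force: [-0.7, 0.5, -2.6]
gripper_width: 0.0141
grasp_force: 58.9
```

```bash
python3 -c "
from lid import *
lid(); go(.4968,-.1982,.0835)"
```

```text
scene plate z 0.0847 tilt [-0.011  0.004] circ ((0.49977436661720276, -0.1965123564004898), 0.05769108980894089) skirtmin 0.0773
t 15.58 at [ 0.4967 -0.1997  0.1097] shift [ 0.003 -0.005  0.105] turn [-0.0001 -0.      0.0008] w 0.0138 j [ 0.66  0.53 -0.49  1.9   0.34  0.79 -1.2 ]
```

Call:
apply_moves(
  commands=[
    [[0.002,-0.005,0.02],[0,0,0]],
    [[0.002,-0.005,0.04],[0,0,0]],
    [[0.002,-0.005,0.055],[0,0,0]],
    [[0.002,-0.005,0.07],[0,0,0]],
    [[0.002,-0.005,0.08],[0,0,0]],
    [[0.002,-0.005,0.09],[0,0,0]],
    [[0.002,-0.005,0.098],[0,0,0]],
    [[0.002,-0.005,0.104],[0,0,0]],
    [[0.002,-0.005,0.104],[0,0,0]],
    [[0.002,-0.005,0.104],[0,0,0]],
    [[0.002,-0.005,0.104],[0,0,0]],
  ],
)

```text
time: 16.5
eef_pos: [0.4966, -0.1985, 0.0839]
eef_rot: [3.083, 0.603, 0.0]
wrist_force: [-0.7, 0.7, -5.3]
gripper_width: 0.0135
grasp_force: 58.9
```

```bash
python3 -c "
from lid import *
lid(); go(.4968,-.1982,.0832); print(telemetry.state()['wrist_force'])"
```

```text
scene plate z 0.0591 tilt [-0.01   0.001] circ ((0.4987994134426117, -0.19452200829982758), 0.05768747255206108) skirtmin 0.0529
t 16.55 at [ 0.4966 -0.1985  0.0839] shift [ 0.001 -0.001  0.003] turn [ 0.     -0.0001  0.0007] w 0.0139 j [ 0.65  0.57 -0.47  1.93  0.37  0.73 -1.23]
[-0.87496322  0.6267968  -3.36864456]
```

Call:
apply_moves(
  commands=[
    [[0,0,0.004],[0,0,0]],
    [[0,0,0.004],[0,0,0]],
    [[0,0,0.004],[0,0,0]],
  ],
)

```text
time: 16.8
eef_pos: [0.4967, -0.1984, 0.0834]
eef_rot: [3.083, 0.603, 0.001]
wrist_force: [-2.7, -0.1, 4.9]
gripper_width: 0.0136
grasp_force: 59.7
```

Call:
apply_moves(
  commands=[
    [[0,0,0],[0,0,0]],
    [[0,0,0],[0,0,0]],
    [[0,0,0],[0,0,0]],
    [[0,0,0],[0,0,0]],
    [[0,0,0],[0,0,0]],
    [[0,0,0],[0,0,0]],
    [[0,0,-0.08],[0,0,0]],
    [[0,0,-0.2],[0,0,0]],
    [[0,0,-0.3],[0,0,0]],
    [[0,0,-0.3],[0,0,0]],
    [[0,0,-0.3],[0,0,0]],
    [[0,0,-0.3],[0,0,0]],
  ],
  hand=0.75,
)

```text
time: 17.8
eef_pos: [0.4961, -0.1986, 0.1574]
eef_rot: [3.083, 0.603, -0.001]
wrist_force: [0.1, -0.4, -0.0]
gripper_width: 0.0641
grasp_force: 0.0
```

Run:
```python
from lid import *
lid(); lid('w5.png','wrist')
for c in('wrist','scene'):
    st=telemetry.state(); s=snapshot(c); C=cloud(s,st); ok=s['range_z']>0; hsv=cv2.cvtColor(s['color'],cv2.COLOR_RGB2HSV)
    d=np.hypot(C[...,0]-.497,C[...,1]+.198)
    t=ok&(d<.015)&(C[...,2]>.099)&(C[...,2]<.112); print('knobtop',t.sum(),C[t].mean(0).round(4))
    m=ok&(d<.025)&(C[...,2]>.075)&(C[...,2]<.083); print('collar',m.sum(),np.median(C[m][:,2]),cv2.minEnclosingCircle(C[m][:,:2].astype(np.float32)))
go(.4968,-.1982,.06)
```

```text
scene plate z 0.0586 tilt [-0.005 -0.   ] circ ((0.49968719482421875, -0.19374428689479828), 0.05800299718976021) skirtmin 0.0529
wrist plate z 0.0559 tilt [-0.001 -0.   ] circ ((0.49716609716415405, -0.19641588628292084), 0.05862334370613098) skirtmin 0.047
knobtop 428 [ 0.4969 -0.1999  0.1034]
collar 900 0.07760537178058224 ((0.4970984160900116, -0.1967504620552063), 0.01910216733813286)
knobtop 29 [ 0.4977 -0.1985  0.1051]
collar 76 0.07924577446030368 ((0.49646666646003723, -0.1967514604330063), 0.020836669951677322)
t 18.0 at [ 0.496  -0.1982  0.1568] shift [0.004 0.002 0.387] turn [-0.0005  0.0004  0.0008] w 0.0643 j [ 0.69  0.48 -0.52  1.84  0.3   0.9  -1.16]
```

View pics/w5.png

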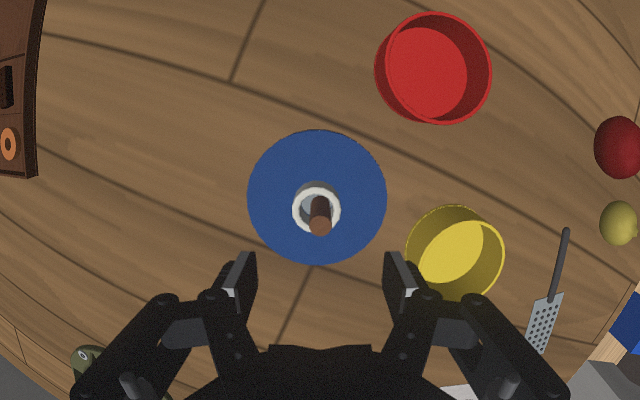

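Seated and level: plate at (317,197), knob top at (320,225), 104 mm high. Now the collar.

Call:
apply_moves(
  commands=[
    [[0.006,-0.004,0.1],[0,0,0]],
    [[0.006,-0.004,0.2],[0,0,0]],
    [[0.006,-0.004,0.28],[0,0,0]],
    [[0.006,-0.004,0.33],[0,0,0]],
    [[0.006,-0.004,0.36],[0,0,0]],
    [[0.006,-0.004,0.38],[0,0,0]],
    [[0.006,-0.004,0.387],[0,0,0]],
    [[0.006,-0.004,0.387],[0,0,0]],
    [[0.006,-0.004,0.387],[0,0,0]],
    [[0.006,-0.004,0.387],[0,0,0]],
  ],
)

```text
time: 18.83
eef_pos: [0.498, -0.1971, 0.0618]
eef_rot: [3.082, 0.603, 0.002]
wrist_force: [0.1, 0.3, -0.6]
gripper_width: 0.0642
grasp_force: 0.0
```

Call:
apply_moves(
  commands=[
    [[0,0,0],[0,0,0]],
    [[0,0,0],[0,0,0]],
    [[0,0,0],[0,0,0]],
    [[0,0,0],[0,0,0]],
    [[0,0,0],[0,0,0]],
    [[0,0,0],[0,0,0]],
    [[0,0,0],[0,0,0]],
    [[0,0,0],[0,0,0]],
  ],
  hand=0,
)

```text
time: 19.5
eef_pos: [0.4978, -0.197, 0.0618]
eef_rot: [3.083, 0.603, 0.001]
wrist_force: [-2.4, 0.6, 5.2]
gripper_width: 0.035
grasp_force: 59.8
```

```bash
python3 -c "
from lid import *
lid(); go(.497,-.1968,.06); print(telemetry.state()['wrist_force'])"
```

```text
scene plate z 0.0587 tilt [-0.013 -0.001] circ ((0.5022860765457153, -0.19545038044452667), 0.057492051273584366) skirtmin 0.052
t 19.55 at [ 0.4978 -0.197   0.0618] shift [-0.003 -0.002  0.007] turn [ 0.0002 -0.0002  0.0007] w 0.035 j [ 0.63  0.6  -0.45  1.94  0.4   0.68 -1.25]
[-1.22905861 -0.19727075  5.97223699]
```

Call:
apply_moves(
  commands=[
    [[0,0,-0.015],[0,0,0]],
    [[0,0,-0.03],[0,0,0]],
    [[0,0,-0.06],[0,0,0]],
    [[0,0,-0.09],[0,0,0]],
    [[0,0,-0.12],[0,0,0]],
    [[0,0,-0.16],[0,0,0]],
    [[0,0,-0.2],[0,0,0]],
    [[0,0,-0.24],[0,0,0]],
    [[0,0,-0.28],[0,0,0]],
    [[0,0,-0.32],[0,0,0]],
    [[0,0,-0.35],[0,0,0]],
    [[0,0,-0.36],[0,0,0]],
    [[0,0,-0.36],[0,0,0]],
    [[0,0,-0.36],[0,0,0]],
    [[0,0,-0.36],[0,0,0]],
    [[0,0,-0.36],[0,0,0]],
    [[0,0,-0.36],[0,0,0]],
    [[0,0,-0.36],[0,0,0]],
  ],
)

```text
time: 21.05
eef_pos: [0.4974, -0.1968, 0.1507]
eef_rot: [-3.083, -0.603, 0.001]
wrist_force: [0.2, -0.2, -2.4]
gripper_width: 0.0351
grasp_force: 60.3
```

```bash
python3 -c "
from lid import *
lid('s6.png'); st=telemetry.state(); print(st['eef_pos'],st['grasp_force'],abs(st['joint_vel']).max())
a=cv2.imread('pics/s6.png')[80:280,140:460]; cv2.imwrite('pics/s6c.png',cv2.resize(a,None,fx=2.4,fy=2.4))"
```

```text
scene plate z 0.1476 tilt [-0.009  0.003] circ ((0.5001450777053833, -0.19636256992816925), 0.057552337646484375) skirtmin 0.1399
[ 0.49745405 -0.19687303  0.15078831] 60.263989828526974 0.0025601663805515876
```

View pics/s6c.png

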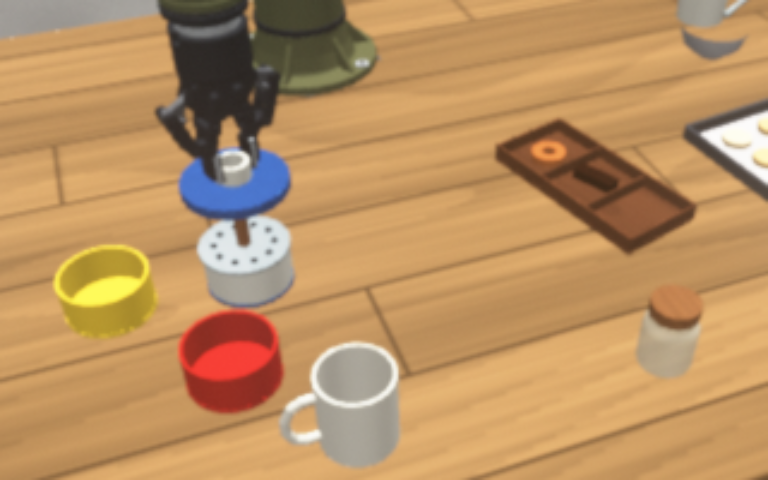

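The cover is held level at crop (235,180), its rim about 133 mm up. The vented inner lid sits flat on the tin at (247,243), and the bystanders are in place.

```bash
python3 -c "
from rig import manip
print(manip.hand_in())"
```

```text
the job is handed in; nothing more can be done
None
```

The job is handed in, with no verdict returned: the shortbread is in the white tin, the vented inner lid is seated, and the blue cover is held level and still, its rim about 133 mm above the table (knob top about 105 mm).

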